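Clamp an infusion pump into the ratchet dock

TASK

Lift the infusion pump that has a carry handle into the ratchet clamp on the bench, upright between the two jaws and about in the middle of their width, and let go. Then take the upright clamp lever and pump it fully back and forth, one tooth per stroke, until the jaw has pushed the pump square against the fixed jaw and its sprung face is pressed in; stop there (one stroke too many is all right, more would crush the case) and let go. Close the jaw only with the lever, never by pushing the jaw itself, and leave the other things on the bench where they are.

Things in the scene. Friction and masses are not known exactly. Their poses are not given: they have to be found in the camera images.
- dock: Ratchet clamp, screwed to the bench: grey base plate 150 x 395 mm with two aluminium jaws, a toothed rack and an upright lever. Origin: bench level, middle of the jaws' width, at the inner face of the fixed jaw. Its y is the closing direction (lever end to fixed jaw), x along the jaws' width, z up. Fixed jaw: 130 mm wide, 22 mm thick (y 0 to +22), top 90 mm up. Moving jaw at negative y.
- dock_bed (a point): Top of the clamp's base plate (the bed the pump stands on), 15 mm above the bench, below the face of the fixed jaw; axes as the dock's. The plate spans dock y from -360 to +35 mm.
- jaw (a joint): Travel of the moving jaw and its rack towards the fixed jaw, m, starts at 0.004 to 0.024, at most 0.09. The free space between the jaw faces is 135 mm minus jaw plus pad. Teeth are 12 mm apart and a catch lets the loaded jaw slide back no further than the last tooth (it holds at 0.043, 0.055, 0.067).
- pad (a joint): How far the moving jaw's sprung face is pressed in, m: 0 free, stop at 0.034; 6 N as it leaves 0, plus 0.5 N per mm. May read up to 3 mm merely from pushing the pump along the bed. Clamped: pump against the fixed jaw and this over 0.002 once the lever is eased back (about 0.009 after the right stroke, 0.021 after one more). Over 0.030, even for a moment, is over-tightened.
- pad_face (a point): Middle of the moving jaw's sprung face (120 mm wide, its plate from 19 to 81 mm above the bench, carriage behind it up to 85 mm), axes as the dock's.
- lever (a joint): Lever angle, rad: 0 upright, positive towards the jaws (dock +y), stops at -0.37 and 0.37; stays where left. A full stroke goes back to about -0.33, then forward to about 0.33, which drives the jaw one 12 mm tooth (the first stroke 9 to 21 mm); going short of -0.25 or 0.25 may miss it. The jaw runs 2 to 5 mm past the tooth, and settles back if loaded. Under 8 N at the grip.
- lever_grip (a point): Grip point on the axis of the lever's upright round black rubber handle (22 mm diameter, 100 mm long), 20 mm below its top, about 200 mm above the bench. Its z runs up the handle, its x is the dock's x.
- lever_pivot (a point): The lever's pivot, 35 mm above the bench (dock x = 30 mm, y = -270 mm). The lever turns about the dock's x axis here; the grip point lies 165 mm * (sin, cos) of the lever angle from it along dock y and z.
- pump_centre (a point): Centre of the loose infusion pump, 66 mm above its underside: white case 150 (its x) x 90 (y) x 85 mm high, 0.6 to 0.9 kg, screen on its -x end; on top a grey handle bar along x, 116 mm long, 14 x 14 mm, its middle 59 mm above this point, 33 mm free below it, end posts at x = +-51 mm. Its y width goes between the jaws; flush at the fixed jaw this point is at dock y -45, z 81 mm.
- charger_centre (a point): Centre (half-way up) of a similar white case, 150 x 90 x 70 mm, without a handle: a bystander, stays where it is.
- saline: Bystander: clear bottle, 68 mm across, 160 mm high; origin at its underside.
- cup: Bystander: steel cup, 72 mm across, 85 mm high; origin at its underside.
- dish: Bystander: steel bowl, 150 mm across, 45 mm high; origin at its underside.
- jar: Bystander: amber jar, 60 mm across, 80 mm high; origin at its underside.
- gloves: Bystander: closed cardboard box 100 x 180 x 70 mm; origin at its underside.
Things that resemble listed ones, but are neither listed nor needed, are in the scene too. Leave any black look-alike of the part that bears pump_centre alone.

How it is judged (in metres and radians):
On the way, in this order (a step that is already met when the one before it is completed fails the run):
1. the pump stands upright on the bed between the jaws, let go, not yet clamped (x of pump_centre in the frame of dock between -0.03 and 0.03 m and z of pump_centre in the frame of dock between 0.076 and 0.086 m and angle between the z axis of pump_centre and the z axis of dock, either way round below 0.06 rad and contact force between the fingers and pump below 0.1 N and y of pump_centre in the frame of dock between -0.09 and -0.042 m and value of joint pad below 0.0015 m and linear speed of pump below 0.02 m/s), for 0.2 s.
2. the ratchet has closed the jaw: the pump is square against the fixed jaw and the sprung face is pressed in (x of pump_centre in the frame of dock between -0.03 and 0.03 m and z of pump_centre in the frame of dock between 0.076 and 0.086 m and angle between the z axis of pump_centre and the z axis of dock, either way round below 0.06 rad and angle between the x axis of pump_centre and the x axis of dock, either way round below 0.1 rad and y of pump_centre in the frame of dock between -0.049 and -0.042 m and contact force between the fingers and pump below 0.1 N and value of joint pad above 0.002 m), for 0.2 s.
At the end, for the whole second after the job is handed in: The pump stands upright (within 0.06 rad) on the bed, within 30 mm of the middle of the jaws' width, square to them within 0.1 rad and flush with the fixed jaw (within 4 mm), held by the moving jaw whose sprung face is pressed in by more than 2 and less than 30 mm; everything at rest and released (all of step 2 and value of joint pad below 0.03 m and linear speed of pump below 0.01 m/s and velocity of joint jaw below 0.01 m/s); the robot touches nothing.
It fails at once if the clamp is over-tightened: sprung face pressed in by more than 30 mm (value of joint pad above 0.03 m).
It fails at once if the moving jaw or its rack is pushed directly by the robot (over 6 N) (contact force between any of the arm, the fingers and jaw above 6 N).
It fails at once if a bystander (the case without a handle, bottle, cup, dish, jar or cardboard box) is moved by more than 40 mm (distance of any of charger_centre, saline, cup, dish, jar, gloves from where it was at the start of the episode above 0.04 m).
It also fails if it takes over 72 s, if anything falls off the work surface, if the arm or the gripper's body presses on something with over 40 N, if the wrist force passes 120 N, or if a joint passes its speed limit or range.

ROBOT

A 6-joint arm with a two-finger parallel gripper is mounted at the origin on the work surface. World frame = base frame: x ahead of the robot, y to its left, z up, the work surface at z = 0. Lengths are in m, angles in degrees, forces in N, time in s.
With the tool pointing down it reaches from about 0.35 to 0.875 m from the base axis. Payload 4.2 kg.
Tool frame: the origin (TCP) lies on the centre line of the jaws, within the pads' length; the fingertips stand 17 mm ahead of it and the grasp point (between the pads) lies 2 mm behind it; z points along the fingers, y is the direction in which the jaws open and shut (so a half turn about z gives the same grasp; the last joint's range is limited). The gripper opens to 87 mm and grips with 3 to 60 N. Pads are 19 mm wide; open, the fingers measure 117 mm over their backs; the gripper's body (75 mm by 190 mm) begins 51 mm behind the grasp point.
Start: joints at [-59.324, 22.042, 0.453, 0, -68.411, -14.817], TCP at [0.171, -0.601, 0.216] pointing down, gripper open.
Joint ranges: [-179.83, 179.83], [-69.29, 118.12], [-61.27, 80.66], [-181.25, 117.63], [-171.15, -9.14], [-177.46, 177.46]. Speed limits (degrees/s): [159.86, 159.86, 180, 180, 180, 180].

INTERFACE

Orientations are given as a 3x3 rotation matrix whose columns are the frame's x, y, z axes.
In Python, from station import * gives the robot as it stands.
- The arm moves only by the tool play_rows, never from a script. Its argument "targets" is a list that holds one entry, the list of rows, each a list of 5 numbers: the closure, from 0 (fully open) to 1 (shut), then the shift along the world's x, y, z in m, then the turn about the world's z in rad. In form: [[[gripper, x, y, z, twist], ...]]. A call has 1 to 5 rows; each row is the pose to reach, as a shift and turn from the pose commanded when the call began; what a row does not reach only later rows make up. A row lasts 1/12 s, in which the tool goes at most 41.7 mm and 7.16 degrees, less where a joint would pass 70% of its speed; a pose out of reach is approached as far as the arm can. A call with a gripper value outside its range is refused whole. The fingers move at their own pace and stop on an object; the grip force is fixed at half the most. Time passes only in rows, so rows that repeat a pose let the fingers close. It gives the time, the measured TCP pose, the force and the opening at its end, in the units of the state.
- sense(): the state, without advancing time (a new reading comes with each control period).
- capture(name): name is "scene" or "top" or "wrist"; returns the picture (400x640x3 uint8, blue, green, red); there is no depth.
- get_calibration(name): a dict with "camera_matrix" (3x3 intrinsics, pixels), "D" ([k1, k2, p1, p2, k3] as OpenCV has them; the pictures are not rectified), "T" (4x4, takes a point from camera to world coordinates). Camera axes: x right, y up, looking along -z (the intrinsics and any distortion apply to the point x, -y, -z); pixel columns grow to the right and rows downward; lengths in m; the calibration is good to about 2 mm. A picture is of the moment at which its call begins: read the wrist's pose just before it. get_calibration takes no time and is no camera call; for the wrist camera it gives the pose at the moment of the call.
- finish_job(): hands the job in, once; it reports no verdict.
The state is a dict: "time_s": time; "joints": joint angles; "joint_velocities": joint speeds; "effort": joint torques, N m; "tcp_pos": TCP position; "ee_rot": TCP orientation; "wrist_force": force on the tool from outside, world axes, zero at the start; "moment": the same for the moment, N m; "gripper_width": opening from 0.0 (shut) to 1.0 (fully open).
Only numpy, scipy, OpenCV 4.12 (cv2) and the standard library are available. Lean on these libraries where they do the work, as an engineer would, in place of code of your own. Each camera call takes 0.05 s, during which the arm holds its last target. There are 200 camera calls.

## Working session

There is one attempt and no reset: what is moved stays moved. The work goes in short steps, Python scripts to look and compute and a tool call to move; the robot and the scene stay as the last step left them, time stands still between calls to the robot, and variables do not carry over. Pictures are saved under pics/ and viewed, on a budget of 10 in all, crops included, one or two more only if the job needs it, and the job is handed in when it is done.

Besides the shell and the picture viewer there is one more tool, called by a JSON object that holds its "op" and its "data", one argument or row to a line. play_rows: Moves the arm, as the interface text tells. Its arguments: {"type":"object","properties":{"targets":{"type":"array","items":{"type":"array","items":{"type":"array","items":{"type":"number"}}}}},"required":["targets"]}

```bash
mkdir -p pics
python3 - <<'E'
from station import *
import cv2
for n in ("scene","top"):
    im=capture(n); cv2.imwrite(f"pics/{n}0.png",im)
    c=get_calibration(n); print(n,c["camera_matrix"],c["D"],c["T"])
s=sense(); print(s)
E
```

```text
scene [[428.26945464   0.         319.58344901]
 [  0.         428.26945464 199.39885765]
 [  0.           0.           1.        ]] [-0.03678825  0.          0.          0.          0.        ] [[ 0.48640054 -0.51329842  0.70706383  1.49246924]
 [ 0.87373382  0.28753786 -0.39231517 -0.50049139]
 [-0.00193286  0.80860789  0.58834476  0.95539958]
 [ 0.          0.          0.          1.        ]]
top [[418.79656389   0.         318.27147609]
 [  0.         418.79656389 195.76784418]
 [  0.           0.           1.        ]] [0.01302414 0.         0.         0.         0.        ] [[ 0.01029412  0.99720119 -0.07405279  0.42714964]
 [-0.99979337  0.01156246  0.01671912  0.06643908]
 [ 0.01752855  0.07386538  0.99711416  1.23549625]
 [ 0.          0.          0.          1.        ]]
{'time_s': 0.1, 'joints': array([-5.93253567e+01,  2.20838858e+01,  3.87261308e-01, -2.46941377e-02,
       -6.84118555e+01, -1.48168435e+01]), 'joint_velocities': array([-0.02882881, -0.11217429,  0.18498731, -0.00188668, -0.07027964,
       -0.06093819]), 'effort': array([-3.48504745e-04, -3.91688347e+01,  1.87934965e+01,  4.23191562e+00,
        1.34608187e-02, -6.47813613e-05]), 'tcp_pos': array([ 0.17064249, -0.60067202,  0.21459428]), 'ee_rot': array([[-9.61986221e-01, -2.73097280e-01, -6.21205065e-04],
       [-2.73097970e-01,  9.61984480e-01,  1.83283973e-03],
       [ 9.70460845e-05,  1.93281641e-03, -9.99998127e-01]]), 'wrist_force': array([-1.14868289,  0.45672002, -0.41448421]), 'moment': array([0.02951437, 0.0008447 , 0.02748916]), 'gripper_width': 1.0006807059019693}
```

View pics/top0.png

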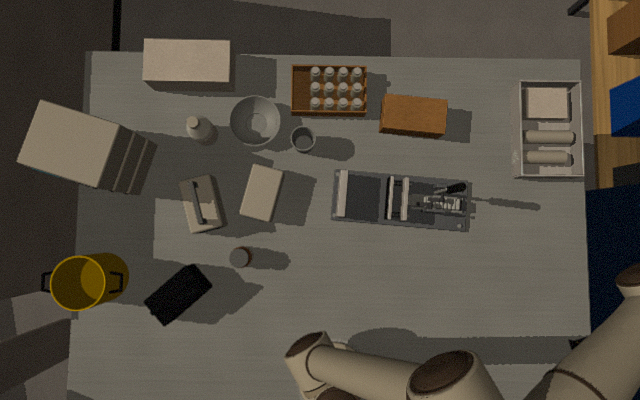

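View pics/scene0.png

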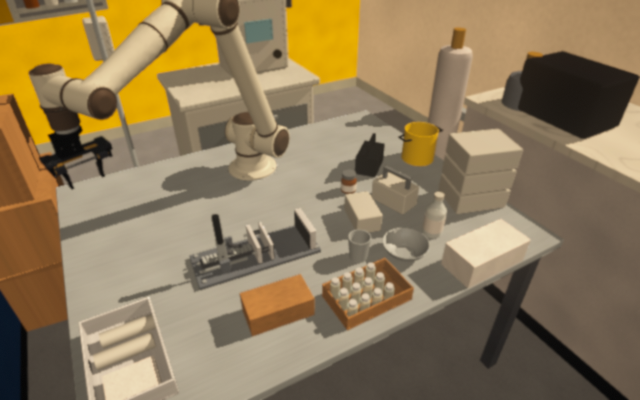

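The top view shows the handled pump at about (200,204), with its handle from (193,183) to (202,222). The charger is at (262,192). The dock has its fixed jaw at x≈342, its moving jaw near 395 and its lever top near 462. The scene view confirms this, and shows the black look-alike near the jar. I'll enlarge for corners.

Run:
```python
import cv2,numpy as np
im=cv2.imread("pics/top0.png")
a=cv2.resize(im[165:245,170:290],None,fx=5,fy=5,interpolation=cv2.INTER_CUBIC)[:300]
a=cv2.resize(im[170:240,170:240],(350,350),interpolation=cv2.INTER_CUBIC)
b=cv2.resize(im[165:235,325:480],(775,350),interpolation=cv2.INTER_CUBIC)
o=np.zeros((600,800,3),np.uint8)
b=cv2.resize(im[165:235,325:480],(775,350),interpolation=cv2.INTER_CUBIC)
a=cv2.resize(im[172:240,172:232],(210,238),interpolation=cv2.INTER_CUBIC)
o[:350,:775]=b; o[355:593,:210]=a
o=cv2.convertScaleAbs(o,alpha=1.6)
cv2.imwrite("pics/crop.png",o)
```

```text
(no output)
```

View pics/crop.png

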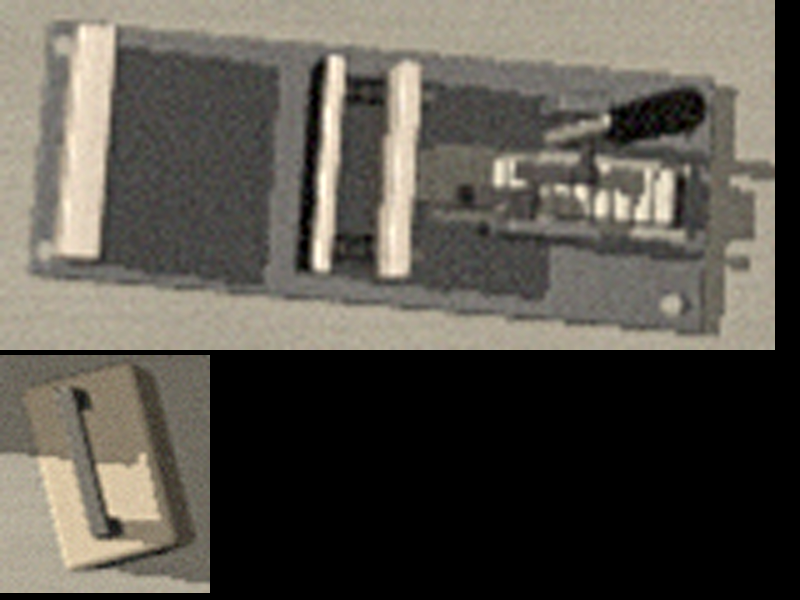

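The crop shows the fixed jaw's inner top edge from (117,27) to (98,258). The plate corners are about (48,20), (30,273) and (718,333), and the lever handle top is at (692,100). The pump handle runs from (65,390) to (100,533) in its own panel.

```bash
cat > h.py <<'E'
import cv2,numpy as np
def ray(c,uv):
    K=np.array(c["camera_matrix"]);D=np.array(c["D"]);T=np.array(c["T"])
    p=cv2.undistortPoints(np.array(uv,float).reshape(-1,1,2),K,D).reshape(-1,2)
    d=np.c_[p[:,0],-p[:,1],-np.ones(len(p))]@T[:3,:3].T
    return T[:3,3],d
def atz(c,uv,z):
    o,d=ray(c,uv); return o+d*((z-o[2])/d[:,2])[:,None]
def proj(c,P):
    K=np.array(c["camera_matrix"]);D=np.array(c["D"]);T=np.array(c["T"])
    q=(np.array(P,float).reshape(-1,3)-T[:3,3])@T[:3,:3]
    return cv2.projectPoints(q*[1,-1,-1],np.zeros(3),np.zeros(3),K,D)[0].reshape(-1,2)
E
python3 - <<'E'
from station import *
from h import *
np.set_printoptions(precision=4,suppress=True)
c=get_calibration("top")
B=lambda *p:[(325+u/5-.4,165+v/5-.4) for u,v in p]
A=lambda *p:[(172+u/3.5-.35,172+(v-355)/3.5-.35) for u,v in p]
print("plate",atz(c,B((48,20),(30,273),(718,333)),.015))
j=atz(c,B((117,27),(98,258),(80,27),(57,255)),.09);print("fixed",j)
print("pad",atz(c,B((345,57),(330,271),(322,60),(312,270)),.081)); print("carr",atz(c,B((420,62),(408,275),(390,62),(378,275)),.085))
P=atz(c,B((48,20),(30,273),(718,333)),.015)
yd=P[1]-P[2];yd/=np.linalg.norm(yd);xd=np.array([yd[1],-yd[0],0])
xe=P[0]-P[1];print("yaw of dock y axis-90",np.degrees(np.arctan2(-yd[0],yd[1])),"from x",np.degrees(np.arctan2(xe[1],xe[0])),np.degrees(np.arctan2(*(j[0]-j[1])[[1,0]])), np.linalg.norm(P[1]-P[2]),np.linalg.norm(xe))
print("origin est plate",P[1]-yd*.035+xd*.075,"jaw",(j[0]+j[1])/2)
h=atz(c,A((65,390),(100,533)),.132);d=h[0]-h[1];print("handle",h,h.mean(0),np.linalg.norm(d),np.degrees(np.arctan2(d[1],d[0])))
k=atz(c,A((25,395),(130,362),(178,542),(70,568)),.085);print("case",k,k.mean(0))
print("levertop",atz(c,B((692,100),(655,110)),.215))
E
```

```text
plate [[ 0.5984 -0.      0.015 ]
 [ 0.4498  0.0094  0.015 ]
 [ 0.4192 -0.3926  0.015 ]]
fixed [[ 0.5845 -0.0341  0.09  ]
 [ 0.457  -0.0243  0.09  ]
 [ 0.5842 -0.0136  0.09  ]
 [ 0.4584 -0.0018  0.09  ]]
pad [[ 0.5705 -0.1619  0.081 ]
 [ 0.4515 -0.1533  0.081 ]
 [ 0.5686 -0.1491  0.081 ]
 [ 0.4519 -0.1433  0.081 ]]
carr [[ 0.5677 -0.2028  0.085 ]
 [ 0.4496 -0.1955  0.085 ]
 [ 0.5675 -0.1861  0.085 ]
 [ 0.4495 -0.179   0.085 ]]
yaw of dock y axis-90 -4.351172796405029 from x -3.6116054445078425 -4.3811782294633534 0.40310229868462144 0.14889018100668888
origin est plate [ 0.5219 -0.0312  0.015 ] jaw [ 0.5207 -0.0292  0.09  ]
handle [[0.5424 0.3853 0.132 ]
 [0.4354 0.3559 0.132 ]] [0.4889 0.3706 0.132 ] 0.11100446198400626 15.397527482958655
case [[0.543  0.4299 0.085 ]
 [0.5701 0.3489 0.085 ]
 [0.4294 0.3076 0.085 ]
 [0.4084 0.3905 0.085 ]] [0.4877 0.3692 0.085 ]
levertop [[ 0.5346 -0.3064  0.215 ]
 [ 0.5295 -0.2881  0.215 ]]
```

{"op": "play_rows", "data": {
  "targets": [
    [[0,0.02,0.02,0.02,0],[0,0.04,0.045,0.04,0],[0,0.06,0.07,0.06,0],[0,0.08,0.095,0.08,0],[0,0.1,0.12,0.1,0]]
  ]
}}

```text
time_s: 0.52
tcp_pos: [0.2713, -0.4797, 0.3159]
ee_rot: [[-0.962, -0.273, -0.001], [-0.273, 0.962, 0.001], [0.0, 0.001, -1.0]]
wrist_force: [0.9, -0.2, 0.4]
gripper_width: 1.001
```

{"op": "play_rows", "data": {
  "targets": [
    [[0,0.02,0.03,0,0],[0,0.04,0.06,0,0],[0,0.06,0.09,0,0],[0,0.08,0.12,0,0],[0,0.1,0.15,0,0]]
  ]
}}

```text
time_s: 0.93
tcp_pos: [0.3712, -0.3294, 0.3153]
ee_rot: [[-0.962, -0.273, -0.0], [-0.273, 0.962, 0.0], [0.0, 0.001, -1.0]]
wrist_force: [0.4, -0.4, 0.3]
gripper_width: 0.999
```

{"op": "play_rows", "data": {
  "targets": [
    [[0,0.02,0.03,0,0],[0,0.04,0.06,0,0],[0,0.06,0.09,0,0],[0,0.08,0.12,0,0],[0,0.1,0.15,0,0]]
  ]
}}

```text
time_s: 1.35
tcp_pos: [0.4712, -0.1794, 0.3153]
ee_rot: [[-0.962, -0.274, -0.0], [-0.274, 0.962, 0.0], [0.0, 0.0, -1.0]]
wrist_force: [0.2, -0.7, -0.0]
gripper_width: 0.999
```

{"op": "play_rows", "data": {
  "targets": [
    [[0,0,0.035,0,0],[0,0,0.07,0,0],[0,0,0.105,0,0],[0,0,0.14,0,0],[0,0,0.175,0,0]]
  ]
}}

```text
time_s: 1.77
tcp_pos: [0.4702, -0.0045, 0.3152]
ee_rot: [[-0.962, -0.273, -0.001], [-0.273, 0.962, 0.0], [0.001, 0.0, -1.0]]
wrist_force: [-0.5, 0.0, 0.4]
gripper_width: 1.001
```

{"op": "play_rows", "data": {
  "targets": [
    [[0,0,0.035,0,0],[0,0,0.07,0,0],[0,0,0.105,0,0],[0,0,0.14,0,0],[0,0,0.175,0,0]]
  ]
}}

```text
time_s: 2.18
tcp_pos: [0.4701, 0.1705, 0.3153]
ee_rot: [[-0.962, -0.274, -0.001], [-0.274, 0.962, -0.0], [0.001, 0.0, -1.0]]
wrist_force: [0.4, -0.3, -0.2]
gripper_width: 0.995
```

Tracking is good. I'll move over the pump and look with the wrist camera.

{"op": "play_rows", "data": {
  "targets": [
    [[0,0.005,0.04,0,0],[0,0.01,0.08,0,0],[0,0.015,0.12,0,0],[0,0.018,0.16,-0.01,0],[0,0.018,0.2,-0.03,0]]
  ]
}}

```text
time_s: 2.6
tcp_pos: [0.4897, 0.369, 0.2883]
ee_rot: [[-0.962, -0.274, 0.003], [-0.274, 0.962, 0.003], [-0.004, 0.002, -1.0]]
wrist_force: [1.5, 1.3, 0.3]
gripper_width: 1.002
```

{"op": "play_rows", "data": {
  "targets": [
    [[0,0,0,0,0],[0,0,0,0,0]]
  ]
}}

```text
time_s: 2.77
tcp_pos: [0.4878, 0.3673, 0.2838]
ee_rot: [[-0.961, -0.276, -0.004], [-0.276, 0.961, -0.004], [0.005, -0.003, -1.0]]
wrist_force: [-0.8, -0.1, 0.6]
gripper_width: 1.0
```

Run:
```python
from station import *
from h import *
c=get_calibration("wrist"); im=capture("wrist")
np.save("c1.npy",c,allow_pickle=True)
print(c); print(proj(c,[[.5424,.3853,.132],[.4354,.3559,.132]]))
cv2.imwrite("pics/w1.png",cv2.convertScaleAbs(im,alpha=1.4))
```

```text
{'camera_matrix': array([[331.88392645,   0.        , 319.15549587],
       [  0.        , 331.88392645, 200.07298986],
       [  0.        ,   0.        ,   1.        ]]), 'D': array([0.00449248, 0.        , 0.        , 0.        , 0.        ]), 'T': array([[-0.27585811, -0.91593069, -0.29150175,  0.40683285],
       [ 0.9611923 , -0.26394261, -0.08027242,  0.34488472],
       [-0.00341576, -0.30233303,  0.95319624,  0.45408915],
       [ 0.        ,  0.        ,  0.        ,  1.        ]])}
[[321.5749335  235.61786916]
 [323.15237415 128.37046869]]
```

View pics/w1.png

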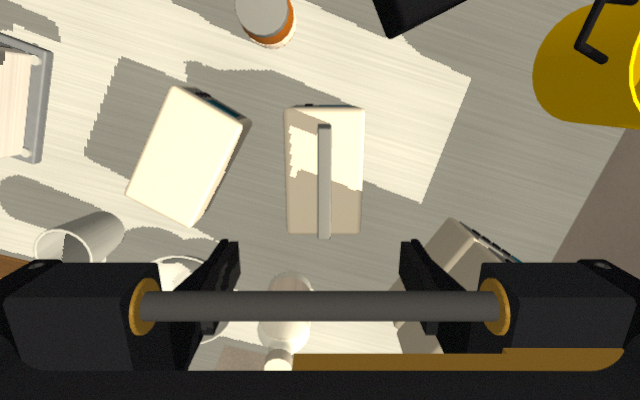

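Wrist view: the pump's handle bar runs from (324,125) to (324,238), parallel to the fingers' symmetry line. The screen end is towards the robot.

Run:
```python
from h import *
c=np.load("c1.npy",allow_pickle=True).item()
h=atz(c,[(324,125),(324,238)],.132);d=h[0]-h[1];print(h,h.mean(0),np.linalg.norm(d),np.degrees(np.arctan2(-d[1],-d[0])))
k=atz(c,[(286,106),(364,106),(361,233),(286,233)],.085);print(k,k.mean(0))
```

```text
[[0.43216125 0.355796   0.132     ]
 [0.5443143  0.38852061 0.132     ]] [0.48823778 0.37215831 0.132     ] 0.11682981285499865 16.266469424610857
[[0.42799066 0.31272199 0.085     ]
 [0.4049638  0.39293709 0.085     ]
 [0.54573005 0.43584701 0.085     ]
 [0.5707766  0.34906051 0.085     ]] [0.48736528 0.37264165 0.085     ]
```

{"op": "play_rows", "data": {
  "targets": [
    [[0,0,0.002,-0.035,0],[0,0,0.003,-0.07,0],[0,0,0.003,-0.105,0],[0,0,0.003,-0.14,0],[0,0,0.003,-0.162,0]]
  ]
}}

```text
time_s: 3.23
tcp_pos: [0.488, 0.3666, 0.1228]
ee_rot: [[-0.963, -0.271, -0.002], [-0.271, 0.963, -0.002], [0.003, -0.001, -1.0]]
wrist_force: [-0.4, 0.5, -0.4]
gripper_width: 1.001
```

{"op": "play_rows", "data": {
  "targets": [
    [[0,0,0,0,0],[1,0,0,0,0],[1,0,0,0,0],[1,0,0,0,0],[1,0,0,0,0]]
  ]
}}

```text
time_s: 3.65
tcp_pos: [0.4898, 0.3699, 0.1274]
ee_rot: [[-0.962, -0.273, 0.003], [-0.273, 0.962, 0.003], [-0.004, 0.002, -1.0]]
wrist_force: [0.4, 0.4, -0.3]
gripper_width: 0.781
```

{"op": "play_rows", "data": {
  "targets": [
    [[1,0,0,0,0],[1,0,0,0,0],[1,0,0,0,0],[1,0,0,0,0],[1,0,0,0,0]]
  ]
}}

```text
time_s: 4.07
tcp_pos: [0.4888, 0.3691, 0.1249]
ee_rot: [[-0.962, -0.273, -0.0], [-0.273, 0.962, -0.0], [0.0, -0.0, -1.0]]
wrist_force: [-0.1, 1.2, -0.6]
gripper_width: 0.405
```

{"op": "play_rows", "data": {
  "targets": [
    [[1,0,0.003,0,0],[1,0,0.003,0,0],[1,0,0.003,0,0],[1,0,0.003,0,0],[1,0,0.003,0,0]]
  ]
}}

```text
time_s: 4.48
tcp_pos: [0.4892, 0.3723, 0.1255]
ee_rot: [[-0.962, -0.273, 0.001], [-0.273, 0.962, 0.001], [-0.001, 0.0, -1.0]]
wrist_force: [-0.8, -1.6, 1.6]
gripper_width: 0.042
```

{"op": "play_rows", "data": {
  "targets": [
    [[1,0,0,0,0],[1,0,0,0,0],[1,0,0,0,0],[1,0,0,0,0],[1,0,0,0,0]]
  ]
}}

```text
time_s: 4.9
tcp_pos: [0.4892, 0.3723, 0.1255]
ee_rot: [[-0.962, -0.273, 0.001], [-0.273, 0.962, 0.001], [-0.001, 0.0, -1.0]]
wrist_force: [-1.2, -0.7, 4.2]
gripper_width: 0.003
```

{"op": "play_rows", "data": {
  "targets": [
    [[1,0,0,0.01,0],[1,0,0,0.03,0],[1,0,0,0.05,0],[1,0,0,0.075,0],[1,0,0,0.1,0]]
  ]
}}

```text
time_s: 5.32
tcp_pos: [0.4881, 0.3715, 0.2252]
ee_rot: [[-0.962, -0.273, -0.002], [-0.273, 0.962, -0.002], [0.003, -0.001, -1.0]]
wrist_force: [-0.1, 0.7, -0.1]
gripper_width: 0.005
```

{"op": "play_rows", "data": {
  "targets": [
    [[1,0,0,0.02,0],[1,0,0,0.03,0],[1,0,0,0.035,0]]
  ]
}}

```text
time_s: 5.57
tcp_pos: [0.4889, 0.3724, 0.2614]
ee_rot: [[-0.962, -0.273, 0.001], [-0.273, 0.962, 0.002], [-0.002, 0.001, -1.0]]
wrist_force: [-0.1, -0.8, -0.7]
gripper_width: 0.005
```

The gripper shut fully, so it missed the bar. I'll look again.

Run:
```python
from station import *
from h import *
c=get_calibration("wrist"); im=capture("wrist"); t=capture("top"); s=capture("scene")
np.save("c2.npy",c,allow_pickle=True)
o=np.zeros((600,800,3),np.uint8)
o[:400,:640]=im
o[400:600,:240]=cv2.resize(t[165:265,150:270],(240,200))
o[400:600,240:640]=cv2.resize(s[120:220,320:520],(400,200))
print(s.shape,sense()["tcp_pos"])
cv2.imwrite("pics/w2.png",cv2.convertScaleAbs(o,alpha=1.4))
```

```text
(400, 640, 3) [0.48823023 0.37175789 0.25866828]
```

View pics/w2.png

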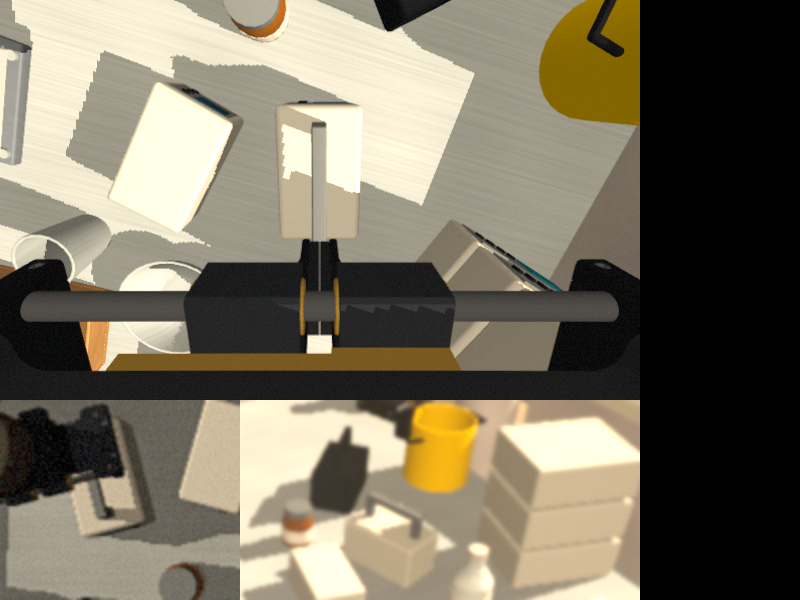

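The pump stands unmoved, with its bar from (319,123) to (319,241). The fingers are shut. I'll check the bar's height by combining views.

Run:
```python
from station import *
from h import *
np.set_printoptions(precision=4,suppress=True)
c1=np.load("c1.npy",allow_pickle=True).item();c2=np.load("c2.npy",allow_pickle=True).item();ct=get_calibration("top")
A=lambda *p:[(172+u/3.5-.35,172+(v-355)/3.5-.35) for u,v in p]
for z in (.09,.1,.11,.12,.132,.14):
    print(z)
    for c,p in((c1,[(324,125),(324,238)]),(c2,[(319,123),(319,241)]),(ct,A((100,533),(65,390)))):
        h=atz(c,p,z);print("  ",h[:,:2].ravel(),h.mean(0)[:2],np.linalg.norm(h[0]-h[1]))
s=sense();R=s["ee_rot"];p=s["tcp_pos"];print(p,"tip px",proj(c2,[p+R@[0,0,.017],p+R@[0,0.01,.017],p+R@[0,-0.01,.017]]))
```

```text
0.09
   [0.4355 0.3572 0.5622 0.3942] [0.4989 0.3757] 0.13206426624390213
   [0.4351 0.3574 0.56   0.3928] [0.4976 0.3751] 0.12985459674345706
   [0.4357 0.3669 0.5468 0.3975] [0.4913 0.3822] 0.1152293856222515
0.1
   [0.4347 0.3569 0.558  0.3929] [0.4963 0.3749] 0.12843701543702035
   [0.4343 0.3571 0.5555 0.3916] [0.4949 0.3743] 0.12604874485347206
   [0.4357 0.3643 0.5458 0.3946] [0.4907 0.3794] 0.11422345142266922
0.11
   [0.4339 0.3565 0.5537 0.3915] [0.4938 0.374 ] 0.12480976463013854
   [0.4335 0.3569 0.551  0.3903] [0.4922 0.3736] 0.12224289296348703
   [0.4356 0.3616 0.5447 0.3917] [0.4902 0.3767] 0.11321751722308701
0.12
   [0.4331 0.3562 0.5494 0.3901] [0.4913 0.3732] 0.12118251382325682
   [0.4326 0.3566 0.5466 0.389 ] [0.4896 0.3728] 0.11843704107350213
   [0.4355 0.359  0.5437 0.3888] [0.4896 0.3739] 0.11221158302350483
0.132
   [0.4322 0.3558 0.5443 0.3885] [0.4882 0.3722] 0.11682981285499865
   [0.4316 0.3563 0.5412 0.3875] [0.4864 0.3719] 0.11387001880552007
   [0.4354 0.3559 0.5424 0.3853] [0.4889 0.3706] 0.11100446198400626
0.14
   [0.4315 0.3555 0.5409 0.3874] [0.4862 0.3715] 0.1139280122094932
   [0.431  0.3561 0.5376 0.3864] [0.4843 0.3713] 0.11082533729353208
   [0.4354 0.3538 0.5416 0.383 ] [0.4885 0.3684] 0.11019971462434047
[0.4882 0.3718 0.2587] tip px [[318.0833 234.9434]
 [334.1722 234.9395]
 [301.9916 234.948 ]]
```

Vision puts the bar at z≈0.125 to 0.13, but the fingers look shorter in the picture than nominal. I'll reopen, go 20 mm lower (nominal tips still clear of the case top) and retry.

{"op": "play_rows", "data": {
  "targets": [
    [[0,0,0,0,0],[0,0,0,0,0],[0,0,0,0,0],[0,0,0,0,0],[0,0,0,0,0]]
  ]
}}

```text
time_s: 6.13
tcp_pos: [0.4887, 0.372, 0.2594]
ee_rot: [[-0.962, -0.273, -0.001], [-0.273, 0.962, -0.001], [0.001, -0.0, -1.0]]
wrist_force: [-0.0, -0.3, -0.1]
gripper_width: 0.295
```

{"op": "play_rows", "data": {
  "targets": [
    [[0.3,0,0,-0.03,0],[0.3,0,0,-0.06,0],[0.3,0,0,-0.09,0],[0.3,0,0,-0.12,0],[0.4,0,0,-0.14,0]]
  ]
}}

```text
time_s: 6.55
tcp_pos: [0.4876, 0.371, 0.1168]
ee_rot: [[-0.962, -0.273, -0.003], [-0.273, 0.962, -0.003], [0.004, -0.002, -1.0]]
wrist_force: [-0.5, 0.6, 0.4]
gripper_width: 0.624
```

{"op": "play_rows", "data": {
  "targets": [
    [[0.5,0,0,-0.008,0],[0.6,0,0,-0.015,0],[1,0,0,-0.015,0],[1,0,0,-0.015,0],[1,0,0,-0.015,0]]
  ]
}}

```text
time_s: 6.97
tcp_pos: [0.4896, 0.373, 0.1066]
ee_rot: [[-0.962, -0.274, 0.002], [-0.274, 0.962, 0.002], [-0.003, 0.002, -1.0]]
wrist_force: [-0.1, 0.4, 0.9]
gripper_width: 0.326
```

{"op": "play_rows", "data": {
  "targets": [
    [[1,0,0,0,0],[1,0,0,0,0],[1,0,0,0,0],[1,0,0,0,0],[1,0,0,0,0]]
  ]
}}

```text
time_s: 7.38
tcp_pos: [0.4893, 0.3722, 0.106]
ee_rot: [[-0.962, -0.274, 0.001], [-0.274, 0.962, 0.001], [-0.001, 0.0, -1.0]]
wrist_force: [0.1, -1.5, 3.8]
gripper_width: 0.153
```

{"op": "play_rows", "data": {
  "targets": [
    [[1,0,0,0,0],[1,0,0,0,0],[1,0,0,0,0],[1,0,0,0,0]]
  ]
}}

```text
time_s: 7.72
tcp_pos: [0.4893, 0.3722, 0.106]
ee_rot: [[-0.962, -0.274, 0.001], [-0.274, 0.962, 0.001], [-0.001, 0.0, -1.0]]
wrist_force: [0.3, -2.0, 5.9]
gripper_width: 0.154
```

Gripped: 0.154 × 87 mm ≈ 13.4 mm, which matches the bar. Lifting.

{"op": "play_rows", "data": {
  "targets": [
    [[1,0,0,0.01,0],[1,0,0,0.03,0],[1,0,0,0.055,0],[1,0,0,0.08,0],[1,0,0,0.1,0]]
  ]
}}

```text
time_s: 8.13
tcp_pos: [0.4873, 0.3714, 0.2039]
ee_rot: [[-0.962, -0.273, -0.004], [-0.273, 0.962, -0.002], [0.005, -0.001, -1.0]]
wrist_force: [1.2, 0.7, -8.9]
gripper_width: 0.153
```

{"op": "play_rows", "data": {
  "targets": [
    [[1,0,0,0.015,0],[1,0,0,0.025,0],[1,0,0,0.03,0],[1,0,0,0.03,0]]
  ]
}}

```text
time_s: 8.47
tcp_pos: [0.4883, 0.372, 0.2342]
ee_rot: [[-0.962, -0.273, -0.002], [-0.273, 0.962, -0.0], [0.002, 0.0, -1.0]]
wrist_force: [-0.0, 0.4, -8.3]
gripper_width: 0.156
```

{"op": "play_rows", "data": {
  "targets": [
    [[1,0,-0.01,0,-0.02],[1,0.002,-0.025,0,-0.04],[1,0.004,-0.045,0,-0.06],[1,0.006,-0.07,0,-0.08],[1,0.008,-0.1,0,-0.1]]
  ]
}}

```text
time_s: 8.88
tcp_pos: [0.4961, 0.2703, 0.2333]
ee_rot: [[-0.985, -0.175, -0.002], [-0.175, 0.985, -0.002], [0.003, -0.001, -1.0]]
wrist_force: [1.2, -1.1, -7.7]
gripper_width: 0.154
```

{"op": "play_rows", "data": {
  "targets": [
    [[1,0.001,-0.025,0,-0.02],[1,0.003,-0.05,0,-0.04],[1,0.005,-0.075,0,-0.06],[1,0.006,-0.1,0,-0.08],[1,0.007,-0.125,0,-0.1]]
  ]
}}

```text
time_s: 9.3
tcp_pos: [0.5024, 0.1441, 0.2338]
ee_rot: [[-0.997, -0.074, -0.003], [-0.074, 0.997, -0.002], [0.003, -0.001, -1.0]]
wrist_force: [-0.7, 0.8, -7.4]
gripper_width: 0.156
```

{"op": "play_rows", "data": {
  "targets": [
    [[1,0.001,-0.025,0,-0.02],[1,0.003,-0.05,0,-0.04],[1,0.005,-0.075,0,-0.06],[1,0.006,-0.1,0,-0.08],[1,0.007,-0.125,0,-0.1]]
  ]
}}

```text
time_s: 9.72
tcp_pos: [0.509, 0.0194, 0.2339]
ee_rot: [[-1.0, 0.026, -0.003], [0.026, 1.0, -0.001], [0.003, -0.001, -1.0]]
wrist_force: [-0.1, 0.0, -8.6]
gripper_width: 0.158
```

{"op": "play_rows", "data": {
  "targets": [
    [[1,0.001,-0.025,0,-0.02],[1,0.003,-0.05,0,-0.04],[1,0.005,-0.075,0,-0.054],[1,0.006,-0.095,0,-0.054],[1,0.006,-0.11,0,-0.054]]
  ]
}}

```text
time_s: 10.13
tcp_pos: [0.5149, -0.0909, 0.2338]
ee_rot: [[-0.997, 0.08, -0.003], [0.08, 0.997, -0.001], [0.003, -0.001, -1.0]]
wrist_force: [0.4, 0.3, -7.9]
gripper_width: 0.16
```

{"op": "play_rows", "data": {
  "targets": [
    [[1,0,0,0,0],[1,0,0,0,0],[1,0,0,0,0],[1,0,0,0,0]]
  ]
}}

```text
time_s: 10.47
tcp_pos: [0.5161, -0.0879, 0.2345]
ee_rot: [[-0.997, 0.077, -0.001], [0.077, 0.997, 0.0], [0.001, 0.0, -1.0]]
wrist_force: [0.2, -0.0, -9.0]
gripper_width: 0.158
```

Run:
```python
from station import *
from h import *
c=get_calibration("wrist"); im=capture("wrist"); t=capture("top"); s=capture("scene")
np.save("c3.npy",c,allow_pickle=True)
o=np.zeros((600,800,3),np.uint8)
o[:400,:640]=im
o[400:600,:400]=cv2.resize(t[150:250,300:500],(400,200))
o[400:600,400:800]=cv2.resize(s[190:290,180:380],(400,200))
print(sense())
cv2.imwrite("pics/w3.png",cv2.convertScaleAbs(o,alpha=1.4))
```

```text
{'time_s': 10.6167, 'joints': array([ 8.14342229e+00,  1.13741912e+01, -1.18151555e+01, -4.74582134e-03,
       -6.68252350e+01, -1.02520237e+02]), 'joint_velocities': array([ 0.2291077 ,  0.05856005,  0.23964711,  0.03438269, -0.07097629,
       -0.07991309]), 'effort': array([-1.18893022e-01, -3.32664335e+01,  2.16237670e+01,  5.34372926e+00,
       -9.32456343e-02, -7.97971752e-04]), 'tcp_pos': array([ 0.51664483, -0.08747466,  0.23483866]), 'ee_rot': array([[-9.97081192e-01,  7.63480723e-02, -2.62717016e-04],
       [ 7.63480646e-02,  9.97081226e-01,  3.93288469e-05],
       [ 2.64952886e-04,  1.91561179e-05, -9.99999965e-01]]), 'wrist_force': array([ 0.04376827, -0.05252164, -7.21500835]), 'moment': array([-0.02540041, -0.00944556, -0.00230768]), 'gripper_width': 0.1601482848877527}
```

View pics/w3.png

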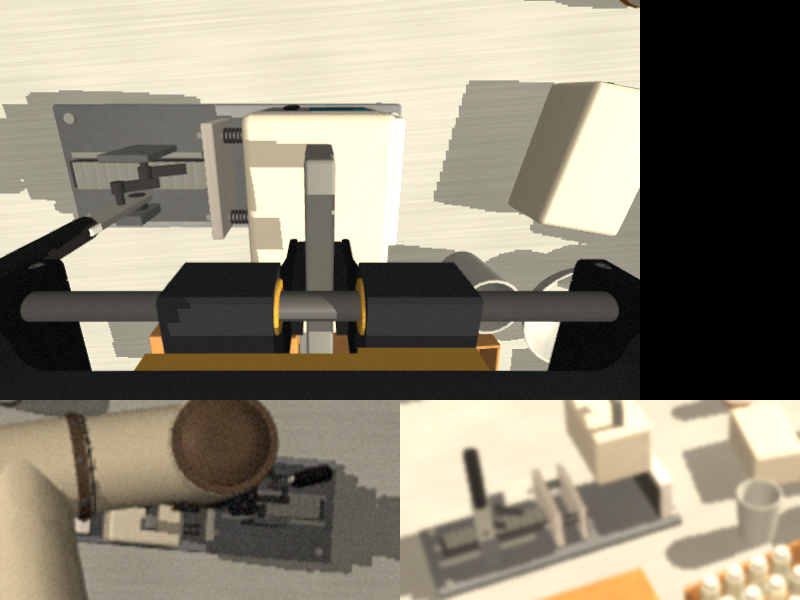

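The pump hangs square over the bed. The plate's near edge runs from (55,105) to (402,105), and the fixed jaw is at x≈390-402 on the right. I'll refine the dock pose from those corners.

Run:
```python
from h import *
np.set_printoptions(precision=4,suppress=True)
c=np.load("c3.npy",allow_pickle=True).item()
P=atz(c,[(55,105),(402,105)],.015);d=P[1]-P[0];print(P,np.linalg.norm(d),"yaw",np.degrees(np.arctan2(-d[0],d[1])))
y=d/np.linalg.norm(d);x=np.array([y[1],-y[0],0]);print("origin",P[1]-.035*y+.075*x)
print("pump top z~.214 near edge",atz(c,[(247,115),(388,115)],.214))
```

```text
[[ 0.4215 -0.3786  0.015 ]
 [ 0.4514  0.0111  0.015 ]] 0.39077816582519986 yaw -4.382782594574976
origin [ 0.5235 -0.0296  0.015 ]
pump top z~.214 near edge [[ 0.44   -0.122   0.214 ]
 [ 0.4461 -0.0438  0.214 ]]
```

{"op": "play_rows", "data": {
  "targets": [
    [[1,0,0,-0.025,0],[1,0,0,-0.05,0],[1,0,0,-0.075,0],[1,0,0,-0.09,0],[1,0,0,-0.1,0]]
  ]
}}

```text
time_s: 11.03
tcp_pos: [0.5156, -0.0876, 0.1328]
ee_rot: [[-0.997, 0.077, -0.004], [0.077, 0.997, -0.0], [0.004, -0.001, -1.0]]
wrist_force: [-0.2, -0.3, -8.1]
gripper_width: 0.154
```

{"op": "play_rows", "data": {
  "targets": [
    [[1,0,0,-0.004,0],[1,0,0,-0.008,0],[1,0,0,-0.011,0],[1,0,0,-0.012,0],[1,0,0,-0.012,0]]
  ]
}}

```text
time_s: 11.45
tcp_pos: [0.5173, -0.0879, 0.1235]
ee_rot: [[-0.997, 0.077, 0.001], [0.077, 0.997, 0.0], [-0.001, 0.0, -1.0]]
wrist_force: [-0.6, 0.3, -7.8]
gripper_width: 0.158
```

{"op": "play_rows", "data": {
  "targets": [
    [[1,0,0,-0.001,0],[1,0,0,-0.002,0],[1,0,0,-0.003,0],[1,0,0,-0.003,0]]
  ]
}}

```text
time_s: 11.78
tcp_pos: [0.5174, -0.0883, 0.1212]
ee_rot: [[-0.997, 0.077, 0.002], [0.077, 0.997, -0.001], [-0.002, -0.001, -1.0]]
wrist_force: [-2.2, -1.9, -0.3]
gripper_width: 0.158
```

Weight is off the wrist, so I'll release and rise.

{"op": "play_rows", "data": {
  "targets": [
    [[0.4,0,0,0,0],[0.4,0,0,0,0],[0.4,0,0,0,0],[0.4,0,0,0,0],[0.4,0,0,0,0]]
  ]
}}

```text
time_s: 12.2
tcp_pos: [0.5174, -0.0878, 0.1204]
ee_rot: [[-0.997, 0.077, 0.001], [0.077, 0.997, 0.0], [-0.001, 0.0, -1.0]]
wrist_force: [0.5, 0.1, -0.5]
gripper_width: 0.451
```

{"op": "play_rows", "data": {
  "targets": [
    [[0.4,0,0,0,0],[0.4,0,0,0.01,0],[0.4,0,0,0.03,0],[0.4,0,0,0.06,0],[0.4,0,0,0.1,0]]
  ]
}}

```text
time_s: 12.62
tcp_pos: [0.5151, -0.0879, 0.2194]
ee_rot: [[-0.997, 0.077, -0.006], [0.077, 0.997, -0.0], [0.006, -0.001, -1.0]]
wrist_force: [0.9, 0.4, -0.9]
gripper_width: 0.596
```

{"op": "play_rows", "data": {
  "targets": [
    [[0.3,0,0,0.04,0],[0.3,0,0,0.08,0],[0.3,0,0,0.12,0],[0.3,0,0,0.16,0],[0.3,0,0,0.16,0]]
  ]
}}

```text
time_s: 13.03
tcp_pos: [0.5195, -0.089, 0.3903]
ee_rot: [[-0.997, 0.077, 0.018], [0.077, 0.997, -0.002], [-0.018, -0.001, -1.0]]
wrist_force: [0.9, 0.0, 1.4]
gripper_width: 0.702
```

Run:
```python
from station import *
from h import *
c=get_calibration("wrist"); im=capture("wrist"); t=capture("top"); s=capture("scene")
np.save("c4.npy",c,allow_pickle=True); cv2.imwrite("pics/s4.png",s)
o=np.zeros((600,800,3),np.uint8)
o[:400,:640]=im
o[400:600,:400]=cv2.resize(t[150:250,300:500],(400,200))
o[400:600,400:800]=cv2.resize(s[190:290,180:380],(400,200))
print(sense()["tcp_pos"],sense()["joints"])
cv2.imwrite("pics/w4.png",cv2.convertScaleAbs(o,alpha=1.4))
```

```text
[ 0.51653783 -0.08778012  0.3805239 ] [ 8.09421604e+00  7.89899250e+00  4.35542828e+00 -3.02456678e-02
 -8.63812138e+01 -1.02516144e+02]
```

View pics/w4.png

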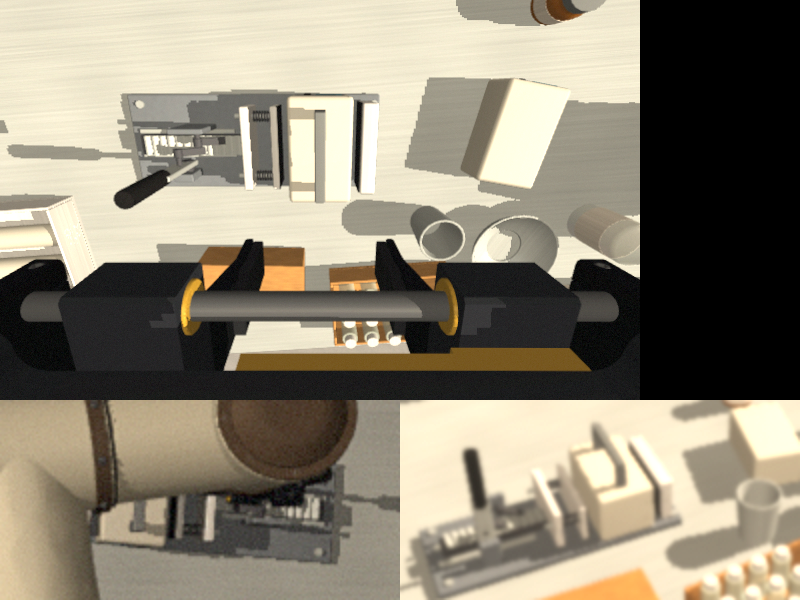

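The pump stands upright between the jaws with gaps on both sides. The lever's black handle runs from its top at (122,198) to its lower end at (165,177). I'll fit the lever angle in its plane.

```bash
cat >> h.py <<'E'
O=np.array([.522,-.0300,0]);a=np.radians(-4.4);XD=np.array([np.cos(a),np.sin(a),0]);YD=np.array([-np.sin(a),np.cos(a),0]);Z=np.array([0,0,1.])
PV=O+.03*XD-.27*YD+.035*Z
def onplane(c,uv):   # dock (y,z) rel pivot on lever plane
    o,d=ray(c,uv); s=((PV-o)@XD)/(d@XD); P=o+d*s[:,None]; return np.c_[(P-PV)@YD,P[:,2]-.035]
def grip(th): return PV+.165*(np.sin(th)*YD+np.cos(th)*Z)
E
python3 - <<'E'
from station import *
from h import *
np.set_printoptions(precision=4,suppress=True)
c=np.load("c4.npy",allow_pickle=True).item()
q=onplane(c,[(122,199),(165,178)]);print("wrist",q,np.arctan2(q[:,0],q[:,1]),np.hypot(*q.T))
cs=get_calibration("scene");S=lambda u,v:(180+(u-400)/2,190+(v-400)/2)
q=onplane(cs,[S(471,450),S(480,508)]);print("scene",q,np.arctan2(q[:,0],q[:,1]),np.hypot(*q.T))
ct=get_calibration("top")
q=onplane(ct,[(325+692/5,165+100/5),(325+612/5,165+125/5)]);print("top",q,np.arctan2(q[:,0],q[:,1]),np.hypot(*q.T))
print("pivot",PV);
for th in(-.33,-.15,-.1,0,.33):print(th,grip(th),proj(c,[grip(th)]),proj(cs,[grip(th)]))
E
```

```text
wrist [[-0.0029  0.1821]
 [ 0.0053  0.095 ]] [-0.016   0.0561] [0.1822 0.0951]
scene [[ 0.0023  0.1849]
 [-0.0001  0.0776]] [ 0.0126 -0.0015] [0.1849 0.0776]
top [[ 0.0021  0.2018]
 [-0.0026  0.0691]] [ 0.0105 -0.0372] [0.2018 0.0692]
pivot [ 0.5312 -0.3015  0.035 ]
-0.33 [ 0.5271 -0.3548  0.1911] [[ 90.9295 191.7593]] [[197.2632 228.3312]]
-0.15 [ 0.5293 -0.3261  0.1981] [[112.2635 193.6323]] [[207.119  223.6272]]
-0.1 [ 0.5299 -0.3179  0.1992] [[118.9502 193.9124]] [[209.9584 222.5679]]
0 [ 0.5312 -0.3015  0.2   ] [[133.0924 194.1417]] [[215.7098 220.7915]]
0.33 [ 0.5353 -0.2482  0.1911] [[183.3361 191.8006]] [[234.5609 218.2991]]
```

The lever is at about 0 rad, with the grip point at (0.531, -0.3015, 0.200). I'll turn the tool 90° so the pads pinch the handle along dock x and the lever can rotate between them, then move above it.

{"op": "play_rows", "data": {
  "targets": [
    [[0,0.001,-0.015,0,0.105],[0,0.002,-0.03,0,0.21],[0,0.003,-0.045,0,0.315],[0,0.004,-0.06,0,0.42],[0,0.005,-0.072,0,0.525]]
  ]
}}

```text
time_s: 13.6
tcp_pos: [0.5211, -0.1607, 0.3781]
ee_rot: [[-0.899, -0.437, -0.004], [-0.437, 0.899, 0.0], [0.003, 0.002, -1.0]]
wrist_force: [-0.9, -0.6, 0.1]
gripper_width: 0.96
```

{"op": "play_rows", "data": {
  "targets": [
    [[0,0.001,-0.015,0,0.105],[0,0.002,-0.03,0,0.21],[0,0.003,-0.045,0,0.315],[0,0.004,-0.06,0,0.42],[0,0.005,-0.072,0,0.525]]
  ]
}}

```text
time_s: 14.02
tcp_pos: [0.5262, -0.2327, 0.378]
ee_rot: [[-0.559, -0.829, -0.004], [-0.829, 0.559, 0.001], [0.002, 0.004, -1.0]]
wrist_force: [-0.2, 1.2, 0.1]
gripper_width: 0.999
```

{"op": "play_rows", "data": {
  "targets": [
    [[0,0.001,-0.015,-0.01,0.105],[0,0.002,-0.03,-0.02,0.21],[0,0.003,-0.045,-0.03,0.315],[0,0.004,-0.06,-0.04,0.42],[0,0.004,-0.07,-0.05,0.521]]
  ]
}}

```text
time_s: 14.43
tcp_pos: [0.5301, -0.3028, 0.3272]
ee_rot: [[-0.073, -0.997, -0.004], [-0.997, 0.073, 0.001], [-0.001, 0.004, -1.0]]
wrist_force: [0.4, 0.7, 0.0]
gripper_width: 1.002
```

{"op": "play_rows", "data": {
  "targets": [
    [[0.1,0,0,0,0],[0.1,0,0,0,0],[0.1,0,0,0,0]]
  ]
}}

```text
time_s: 14.68
tcp_pos: [0.5307, -0.3016, 0.3298]
ee_rot: [[-0.079, -0.997, -0.001], [-0.997, 0.079, -0.0], [0.0, 0.001, -1.0]]
wrist_force: [0.2, 0.4, 0.4]
gripper_width: 0.92
```

Run:
```python
from station import *
from h import *
c=get_calibration("wrist"); im=capture("wrist")
s=capture("scene"); sn=sense(); R=sn["ee_rot"];p=sn["tcp_pos"]
print(p,R[:,0],sn["joints"],"grip px",proj(c,[grip(0)]),"top",proj(c,[grip(0)+[0,0,.02],grip(0)-[0,0,.08]]))
np.save("c5.npy",c,allow_pickle=True)
o=np.zeros((600,800,3),np.uint8)
o[:400,:640]=im
o[400:600,400:800]=cv2.resize(s[140:240,130:330],(400,200))
cv2.imwrite("pics/w5.png",cv2.convertScaleAbs(o,alpha=1.4))
```

```text
[ 0.53102116 -0.30137317  0.33065346] [-7.74244560e-02 -9.96998173e-01  3.11293825e-04] [-1.44002484e+01  1.75950866e+01  1.01056842e+01  7.89821447e-03
 -8.24520622e+01  9.95868486e+00] grip px [[318.62947294 188.16969835]] top [[318.60614853 194.3566513 ]
 [318.69983869 169.50185403]]
```

View pics/w5.png

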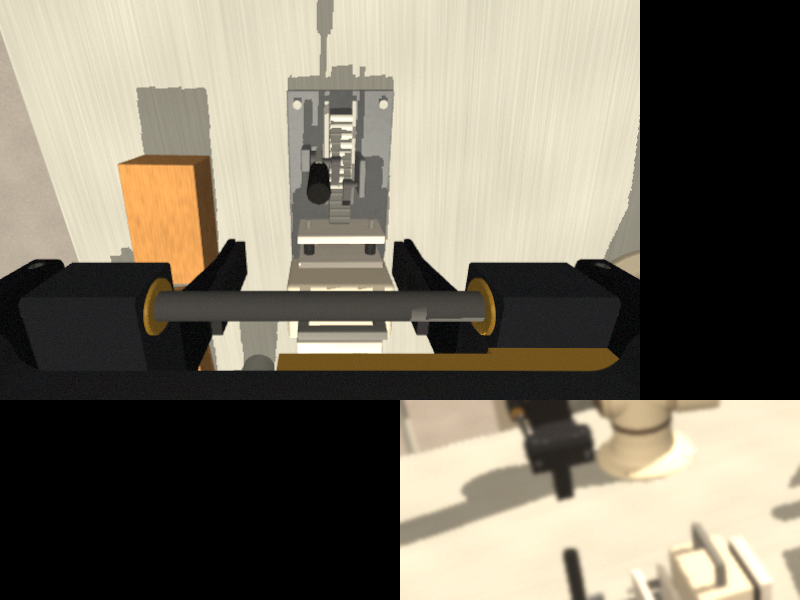

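The lever's top is at (319,192) as predicted, centred between the open fingers. Descend and grip.

{"op": "play_rows", "data": {
  "targets": [
    [[0.1,0,0,-0.03,0],[0.2,0,0,-0.06,0],[0.3,0,0,-0.09,0],[0.3,0,0,-0.12,0],[0.4,0,0,-0.152,0]]
  ]
}}

```text
time_s: 15.2
tcp_pos: [0.5315, -0.3014, 0.1782]
ee_rot: [[-0.077, -0.997, 0.003], [-0.997, 0.077, -0.001], [0.001, -0.003, -1.0]]
wrist_force: [0.8, -0.2, -0.4]
gripper_width: 0.698
```

{"op": "play_rows", "data": {
  "targets": [
    [[1,0,0,0,0],[1,0,0,0,0],[1,0,0,0,0],[1,0,0,0,0],[1,0,0,0,0]]
  ]
}}

```text
time_s: 15.62
tcp_pos: [0.5321, -0.3023, 0.1805]
ee_rot: [[-0.077, -0.997, 0.004], [-0.997, 0.077, -0.002], [0.001, -0.005, -1.0]]
wrist_force: [-0.0, 0.0, -0.2]
gripper_width: 0.332
```

{"op": "play_rows", "data": {
  "targets": [
    [[1,0,0,0,0],[1,0,0,0,0],[1,0,0,0,0],[1,0,0,0,0],[1,0,0,0,0]]
  ]
}}

```text
time_s: 16.03
tcp_pos: [0.5314, -0.3023, 0.1797]
ee_rot: [[-0.076, -0.997, 0.002], [-0.997, 0.076, -0.001], [0.001, -0.002, -1.0]]
wrist_force: [-1.9, 1.6, 6.5]
gripper_width: 0.246
```

Gripped at about 21.4 mm. Stroke 1: back along the arc, then forward.

{"op": "play_rows", "data": {
  "targets": [
    [[1,-0.001,-0.011,0,0],[1,-0.002,-0.022,-0.001,0],[1,-0.003,-0.033,-0.003,0],[1,-0.004,-0.044,-0.006,0],[1,-0.004,-0.055,-0.01,0]]
  ]
}}

```text
time_s: 16.45
tcp_pos: [0.5271, -0.3591, 0.169]
ee_rot: [[-0.077, -0.997, 0.002], [-0.997, 0.077, -0.002], [0.002, -0.002, -1.0]]
wrist_force: [-1.6, -0.2, 7.6]
gripper_width: 0.239
```

{"op": "play_rows", "data": {
  "targets": [
    [[1,0,0,0,0],[1,0,0,0,0]]
  ]
}}

```text
time_s: 16.62
tcp_pos: [0.527, -0.3602, 0.1686]
ee_rot: [[-0.078, -0.997, 0.001], [-0.997, 0.078, -0.003], [0.003, -0.002, -1.0]]
wrist_force: [0.8, -3.4, 4.8]
gripper_width: 0.245
```

{"op": "play_rows", "data": {
  "targets": [
    [[1,0.001,0.011,0.004,0],[1,0.002,0.022,0.007,0],[1,0.003,0.033,0.009,0],[1,0.004,0.044,0.01,0],[1,0.004,0.055,0.01,0]]
  ]
}}

```text
time_s: 17.03
tcp_pos: [0.5314, -0.3018, 0.1787]
ee_rot: [[-0.077, -0.997, 0.002], [-0.997, 0.077, -0.002], [0.002, -0.002, -1.0]]
wrist_force: [0.7, -3.7, 4.7]
gripper_width: 0.247
```

{"op": "play_rows", "data": {
  "targets": [
    [[1,0.001,0.011,0,0],[1,0.002,0.022,-0.001,0],[1,0.003,0.033,-0.003,0],[1,0.004,0.044,-0.006,0],[1,0.004,0.055,-0.01,0]]
  ]
}}

```text
time_s: 17.45
tcp_pos: [0.5356, -0.2458, 0.1691]
ee_rot: [[-0.076, -0.997, 0.002], [-0.997, 0.076, -0.001], [0.001, -0.002, -1.0]]
wrist_force: [0.1, -1.9, 7.4]
gripper_width: 0.241
```

{"op": "play_rows", "data": {
  "targets": [
    [[1,0,0,0,0],[1,0,0,0,0]]
  ]
}}

```text
time_s: 17.62
tcp_pos: [0.5357, -0.2445, 0.1686]
ee_rot: [[-0.075, -0.997, 0.002], [-0.997, 0.075, 0.001], [-0.001, -0.002, -1.0]]
wrist_force: [1.0, 2.5, 8.4]
gripper_width: 0.24
```

Run:
```python
from station import *
from h import *
c=get_calibration("wrist"); im=capture("wrist"); s=capture("scene"); sn=sense(); p=sn["tcp_pos"]
print(p,(p-PV)@YD,sn["wrist_force"])
# predicted dock y ruler in the scene view: pad top edge at near(+x) end
cs=get_calibration("scene")
for y in (-.09,-.1,-.11,-.12,-.13): print(y,proj(cs,[O+.06*XD+y*YD+.081*Z]))
np.save("c6.npy",c,allow_pickle=True)
cv2.imwrite("pics/s6raw.png",s);cv2.imwrite("pics/w6raw.png",im)
o=np.zeros((600,800,3),np.uint8)
o[:300,:480]=cv2.resize(im,(480,300))
o[300:600]=cv2.resize(s[205:280,180:380],(800,300),interpolation=cv2.INTER_CUBIC)
cv2.imwrite("pics/w6.png",cv2.convertScaleAbs(o,alpha=1.4))
```

```text
[ 0.53573312 -0.24468096  0.16869608] 0.05700534778227114 [-0.76157232  2.85199681  7.53517026]
-0.09 [[281.72391341 241.16407666]]
-0.1 [[278.65499512 242.07855941]]
-0.11 [[275.57079977 242.9974673 ]]
-0.12 [[272.47125213 243.92082075]]
-0.13 [[269.35627702 244.84864013]]
```

View pics/w6.png

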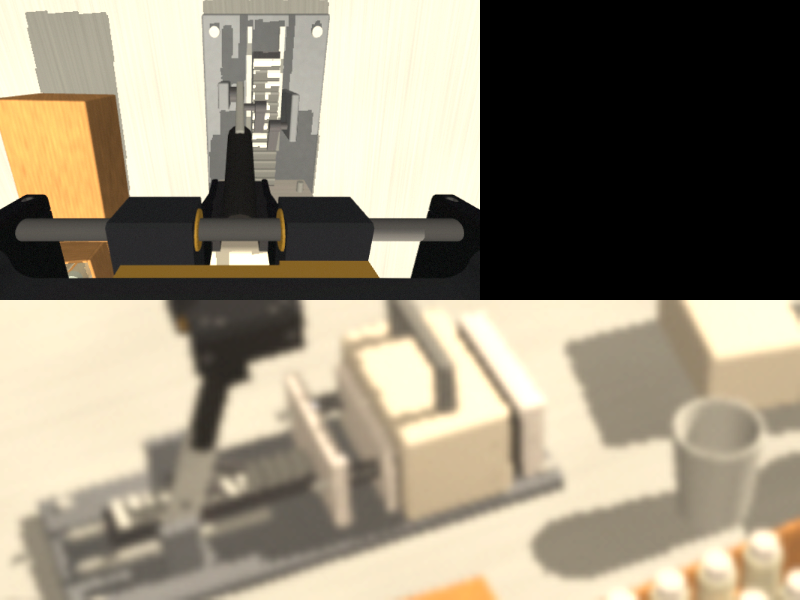

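The stroke completed (lever about ±0.34 rad), and the jaw now stands close to the pump. I'll quantify jaw travel by template matching between the before and after scene pictures.

```bash
cat >> h.py <<'E'
def shift(c,a,b,y0,xw=.06,h=.05,w=(16,22),rng=np.arange(-.005,.06,.001)):
    # shift along dock y of the patch of picture a around carriage at dock y0 best matching b
    P=lambda y:proj(c,[O+xw*XD+y*YD+h*Z])[0]
    p=P(y0); A=cv2.getRectSubPix(a.astype(np.float32),w,tuple(p))
    sc=[cv2.matchTemplate(cv2.getRectSubPix(b.astype(np.float32),w,tuple(P(y0+d))),A,cv2.TM_CCOEFF_NORMED)[0,0] for d in rng]
    i=int(np.argmax(sc)); return round(float(rng[i]),4),round(float(sc[i]),3)
E
python3 - <<'E'
from station import *
from h import *
cs=get_calibration("scene");a=cv2.imread("pics/s4.png");b=cv2.imread("pics/s6raw.png");z=cv2.imread("pics/scene0.png")
for y0 in (-.16,-.165,-.17): print("carriage",shift(cs,a,b,y0),shift(cs,a,b,y0,w=(8,18)),"noise",shift(cs,z,a,y0))
print("pump",shift(cs,a,b,-.06,xw=.05,h=.1,w=(24,24)))
E
```

```text
carriage (0.018, 0.987) (0.018, 0.992) noise (0.0, 0.916)
carriage (0.018, 0.989) (0.018, 0.992) noise (0.0, 0.914)
carriage (0.018, 0.991) (0.018, 0.994) noise (0.0, 0.914)
pump (0.003, 0.993)
```

The jaw advanced about 18 mm (to ~0.035, the 0.031 tooth plus overrun), and the pump has begun to move. Stroke 2.

{"op": "play_rows", "data": {
  "targets": [
    [[1,-0.001,-0.011,0.004,0],[1,-0.002,-0.022,0.007,0],[1,-0.003,-0.033,0.009,0],[1,-0.004,-0.044,0.01,0],[1,-0.004,-0.055,0.01,0]]
  ]
}}

```text
time_s: 18.13
tcp_pos: [0.5314, -0.3015, 0.1778]
ee_rot: [[-0.077, -0.997, 0.001], [-0.997, 0.077, 0.001], [-0.001, -0.001, -1.0]]
wrist_force: [2.0, 2.4, 3.0]
gripper_width: 0.241
```

{"op": "play_rows", "data": {
  "targets": [
    [[1,-0.001,-0.011,0,0],[1,-0.002,-0.022,-0.001,0],[1,-0.003,-0.033,-0.003,0],[1,-0.004,-0.044,-0.006,0],[1,-0.004,-0.055,-0.01,0]]
  ]
}}

```text
time_s: 18.55
tcp_pos: [0.5271, -0.3578, 0.1676]
ee_rot: [[-0.077, -0.997, 0.001], [-0.997, 0.077, 0.0], [-0.0, -0.001, -1.0]]
wrist_force: [2.8, 0.9, 2.8]
gripper_width: 0.241
```

{"op": "play_rows", "data": {
  "targets": [
    [[1,0,0,0,0],[1,0,0,0,0]]
  ]
}}

```text
time_s: 18.72
tcp_pos: [0.527, -0.3584, 0.1674]
ee_rot: [[-0.078, -0.997, 0.001], [-0.997, 0.078, -0.001], [0.001, -0.001, -1.0]]
wrist_force: [4.4, -2.0, 0.6]
gripper_width: 0.247
```

{"op": "play_rows", "data": {
  "targets": [
    [[1,0.001,0.011,0.004,0],[1,0.002,0.022,0.007,0],[1,0.003,0.033,0.009,0],[1,0.004,0.044,0.01,0],[1,0.004,0.055,0.01,0]]
  ]
}}

```text
time_s: 19.13
tcp_pos: [0.5313, -0.302, 0.1778]
ee_rot: [[-0.077, -0.997, 0.001], [-0.997, 0.077, -0.001], [0.001, -0.001, -1.0]]
wrist_force: [6.6, -4.5, -1.4]
gripper_width: 0.242
```

{"op": "play_rows", "data": {
  "targets": [
    [[1,0.001,0.011,0,0],[1,0.002,0.022,-0.001,0],[1,0.003,0.033,-0.003,0],[1,0.004,0.044,-0.006,0],[1,0.004,0.055,-0.01,0]]
  ]
}}

```text
time_s: 19.55
tcp_pos: [0.5355, -0.2474, 0.1695]
ee_rot: [[-0.076, -0.997, 0.002], [-0.997, 0.076, -0.003], [0.003, -0.002, -1.0]]
wrist_force: [3.8, -3.6, 6.0]
gripper_width: 0.245
```

{"op": "play_rows", "data": {
  "targets": [
    [[1,0,0,0,0],[1,0,0,0,0]]
  ]
}}

```text
time_s: 19.72
tcp_pos: [0.5356, -0.2462, 0.1692]
ee_rot: [[-0.075, -0.997, 0.002], [-0.997, 0.075, -0.001], [0.001, -0.002, -1.0]]
wrist_force: [2.5, 1.1, 6.4]
gripper_width: 0.247
```

Run:
```python
from station import *
from h import *
cs=get_calibration("scene");a=cv2.imread("pics/s4.png");b=capture("scene");cv2.imwrite("pics/s7raw.png",b)
for y0 in (-.16,-.17): print("carriage",shift(cs,a,b,y0,w=(8,18)),shift(cs,a,b,y0))
print("pump",shift(cs,a,b,-.06,xw=.05,h=.1,w=(24,24)),sense()["wrist_force"])
```

```text
carriage (0.029, 0.992) (0.029, 0.984)
carriage (0.029, 0.993) (0.029, 0.99)
pump (0.014, 0.9) [2.99983109 1.74538862 5.96321721]
```

The jaw has moved +29 mm (about 0.046, the 0.043 tooth plus overrun), and the pump +14 mm, so it is about flush. Stroke 3 should compress the pad.

{"op": "play_rows", "data": {
  "targets": [
    [[1,-0.001,-0.011,0.004,0],[1,-0.002,-0.022,0.007,0],[1,-0.003,-0.033,0.009,0],[1,-0.004,-0.044,0.01,0],[1,-0.004,-0.055,0.01,0]]
  ]
}}

```text
time_s: 20.18
tcp_pos: [0.5314, -0.3007, 0.1777]
ee_rot: [[-0.077, -0.997, 0.001], [-0.997, 0.077, 0.002], [-0.002, -0.001, -1.0]]
wrist_force: [3.4, 2.1, 1.9]
gripper_width: 0.242
```

{"op": "play_rows", "data": {
  "targets": [
    [[1,-0.001,-0.011,0,0],[1,-0.002,-0.022,-0.001,0],[1,-0.003,-0.033,-0.003,0],[1,-0.004,-0.044,-0.006,0],[1,-0.004,-0.055,-0.01,0]]
  ]
}}

```text
time_s: 20.6
tcp_pos: [0.5272, -0.3563, 0.1678]
ee_rot: [[-0.077, -0.997, 0.001], [-0.997, 0.077, 0.002], [-0.002, -0.001, -1.0]]
wrist_force: [3.7, 0.2, 2.9]
gripper_width: 0.249
```

{"op": "play_rows", "data": {
  "targets": [
    [[1,0,0,0,0],[1,0,0,0,0]]
  ]
}}

```text
time_s: 20.77
tcp_pos: [0.5271, -0.3573, 0.1675]
ee_rot: [[-0.078, -0.997, 0.001], [-0.997, 0.078, 0.0], [-0.0, -0.001, -1.0]]
wrist_force: [4.1, -1.8, 0.8]
gripper_width: 0.242
```

{"op": "play_rows", "data": {
  "targets": [
    [[1,0.001,0.011,0.004,0],[1,0.002,0.022,0.007,0],[1,0.003,0.033,0.009,0],[1,0.004,0.044,0.01,0],[1,0.004,0.055,0.01,0]]
  ]
}}

```text
time_s: 21.18
tcp_pos: [0.5313, -0.3021, 0.1779]
ee_rot: [[-0.077, -0.997, 0.001], [-0.997, 0.077, -0.002], [0.002, -0.001, -1.0]]
wrist_force: [6.5, -4.5, -2.1]
gripper_width: 0.249
```

{"op": "play_rows", "data": {
  "targets": [
    [[1,0.001,0.011,0,0],[1,0.002,0.022,-0.001,0],[1,0.003,0.033,-0.003,0],[1,0.004,0.044,-0.006,0],[1,0.004,0.055,-0.01,0]]
  ]
}}

```text
time_s: 21.6
tcp_pos: [0.5354, -0.2481, 0.17]
ee_rot: [[-0.076, -0.997, 0.002], [-0.997, 0.076, -0.004], [0.004, -0.002, -1.0]]
wrist_force: [3.2, -5.1, 7.3]
gripper_width: 0.242
```

{"op": "play_rows", "data": {
  "targets": [
    [[1,0,0,0,0],[1,0,0,0,0]]
  ]
}}

```text
time_s: 21.77
tcp_pos: [0.5355, -0.2469, 0.1696]
ee_rot: [[-0.075, -0.997, 0.002], [-0.997, 0.075, -0.002], [0.002, -0.002, -1.0]]
wrist_force: [3.3, -1.2, 5.1]
gripper_width: 0.245
```

{"op": "play_rows", "data": {
  "targets": [
    [[1,-0.001,-0.011,0.004,0],[1,-0.002,-0.022,0.007,0],[1,-0.003,-0.033,0.009,0],[1,-0.004,-0.044,0.01,0],[1,-0.004,-0.055,0.01,0]]
  ]
}}

```text
time_s: 22.18
tcp_pos: [0.5314, -0.3008, 0.1777]
ee_rot: [[-0.076, -0.997, 0.001], [-0.997, 0.076, 0.002], [-0.002, -0.001, -1.0]]
wrist_force: [4.7, 2.1, 0.7]
gripper_width: 0.244
```

Run:
```python
from station import *
from h import *
cs=get_calibration("scene");a=cv2.imread("pics/s4.png");b=capture("scene");cv2.imwrite("pics/s8raw.png",b)
for y0 in (-.16,-.17): print("carriage",shift(cs,a,b,y0,w=(8,18)),shift(cs,a,b,y0))
print("pump",shift(cs,a,b,-.06,xw=.05,h=.1,w=(24,24)),sense()["wrist_force"])
c=get_calibration("wrist");np.save("c8.npy",c,allow_pickle=True);im=capture("wrist")
o=np.zeros((600,800,3),np.uint8)
o[:300,:480]=cv2.resize(im,(480,300))
o[300:600]=cv2.resize(b[205:280,180:380],(800,300),interpolation=cv2.INTER_CUBIC)
cv2.imwrite("pics/w8.png",cv2.convertScaleAbs(o,alpha=1.4))
```

```text
carriage (0.037, 0.98) (0.035, 0.847)
carriage (0.036, 0.986) (0.036, 0.947)
pump (0.014, 0.9) [ 4.40750832 -1.30359209  1.41206541]
```

View pics/w8.png

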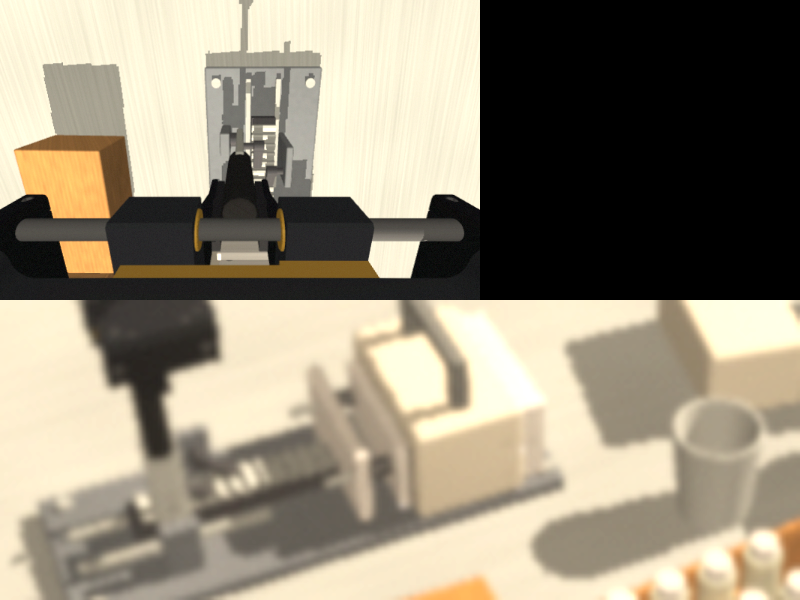

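After stroke 3, with the lever eased back, the pump sits against the fixed jaw. It moved no further while the carriage gained about 8 mm net. The carriage-to-pad gap shrank from about 48 to 37 px, so the sprung face is pressed in by about 9 mm. I'll release and retreat.

{"op": "play_rows", "data": {
  "targets": [
    [[0,0,0,0,0],[0,0,0,0,0],[0,0,0,0,0],[0,0,0,0,0],[0,0,0,0,0]]
  ]
}}

```text
time_s: 22.7
tcp_pos: [0.5297, -0.3015, 0.1773]
ee_rot: [[-0.077, -0.997, -0.003], [-0.997, 0.077, 0.001], [-0.001, 0.003, -1.0]]
wrist_force: [-0.3, 0.6, 0.1]
gripper_width: 0.534
```

{"op": "play_rows", "data": {
  "targets": [
    [[0,0,0,0.01,0],[0,0,0,0.03,0],[0,0,0,0.06,0],[0,0,0,0.09,0],[0,0,0,0.12,0]]
  ]
}}

```text
time_s: 23.12
tcp_pos: [0.5302, -0.3018, 0.3]
ee_rot: [[-0.077, -0.997, -0.001], [-0.997, 0.077, -0.0], [0.0, 0.001, -1.0]]
wrist_force: [1.0, 0.2, -0.1]
gripper_width: 0.918
```

{"op": "play_rows", "data": {
  "targets": [
    [[0,-0.01,-0.03,0.015,0],[0,-0.02,-0.06,0.03,0],[0,-0.03,-0.09,0.04,0],[0,-0.04,-0.12,0.05,0],[0,-0.05,-0.15,0.05,0]]
  ]
}}

```text
time_s: 23.53
tcp_pos: [0.4803, -0.4536, 0.3518]
ee_rot: [[-0.076, -0.997, 0.004], [-0.997, 0.076, -0.003], [0.003, -0.004, -1.0]]
wrist_force: [0.4, -0.0, 0.7]
gripper_width: 1.002
```

{"op": "play_rows", "data": {
  "targets": [
    [[0,-0.02,-0.03,0,0],[0,-0.04,-0.06,0,0],[0,-0.06,-0.09,0,0],[0,-0.06,-0.09,0,0],[0,-0.06,-0.09,0,0]]
  ]
}}

```text
time_s: 23.95
tcp_pos: [0.4191, -0.5432, 0.3478]
ee_rot: [[-0.08, -0.997, -0.001], [-0.997, 0.08, 0.001], [-0.001, 0.001, -1.0]]
wrist_force: [0.8, 1.2, 0.9]
gripper_width: 1.001
```

Run:
```python
from station import *
from h import *
cs=get_calibration("scene");a=cv2.imread("pics/s4.png");b=capture("scene");t=capture("top")
for y0 in (-.16,-.17): print("carriage",shift(cs,a,b,y0,w=(8,18)))
print("pump",shift(cs,a,b,-.06,xw=.05,h=.1,w=(24,24)),sense()["wrist_force"],sense()["time_s"])
o=np.zeros((600,800,3),np.uint8)
o[:300]=cv2.resize(t[165:235,310:497],(800,300),interpolation=cv2.INTER_CUBIC)
o[300:600]=cv2.resize(b[205:280,180:380],(800,300),interpolation=cv2.INTER_CUBIC)
cv2.imwrite("pics/w9.png",cv2.convertScaleAbs(o,alpha=1.4))
```

```text
carriage (0.037, 0.98)
carriage (0.036, 0.985)
pump (0.014, 0.9) [0.2030999  0.07055724 1.24425436] 24.05
```

View pics/w9.png

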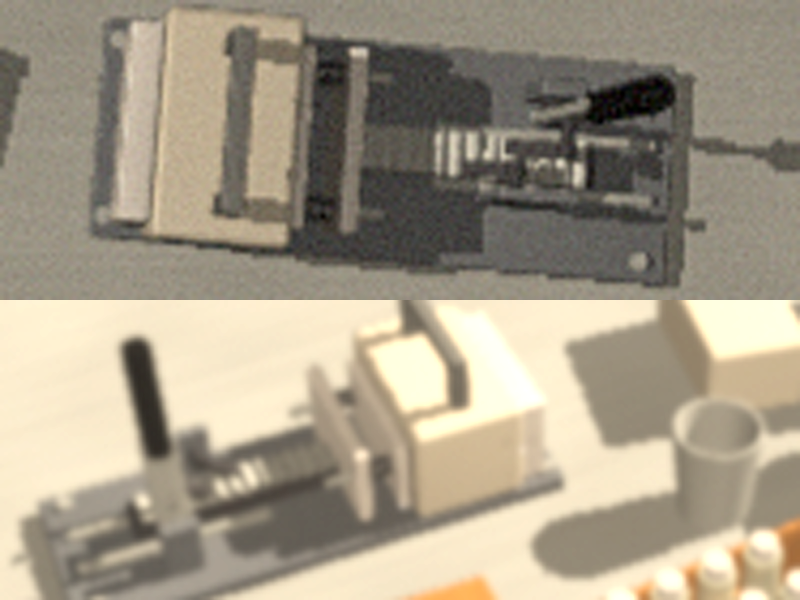

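The top view shows the pump flush with the fixed jaw and square to it, the lever released and the arm clear. One last number: did the pad stay put while the carriage moved during stroke 3?

Run:
```python
from station import *
from h import *
cs=get_calibration("scene");a=cv2.imread("pics/s7raw.png");d=cv2.imread("pics/s6raw.png");b=cv2.imread("pics/s8raw.png")
r=np.arange(-.01,.02,.0005)
for y in(-.085,-.09,-.095):print("pad s7->s8",shift(cs,a,b,y,xw=.065,h=.05,w=(8,18),rng=r),"s6->s7",shift(cs,d,a,y-.011,xw=.065,h=.05,w=(8,18),rng=r))
print("carr s7->s8",shift(cs,a,b,-.135,xw=.06,w=(8,18),rng=r),"s6->s7",shift(cs,d,a,-.145,w=(8,18),rng=r))
print("pump s7->s8",shift(cs,a,b,-.03,xw=.05,h=.1,w=(24,24),rng=r))
```

```text
pad s7->s8 (0.0, 1.0) s6->s7 (0.0105, 0.989)
pad s7->s8 (0.0, 1.0) s6->s7 (0.0105, 0.983)
pad s7->s8 (0.0, 1.0) s6->s7 (0.0105, 0.984)
carr s7->s8 (0.0075, 0.988) s6->s7 (0.011, 0.996)
pump s7->s8 (0.0, 1.0)
```

During stroke 3 the pad and pump did not move at all, while the carriage gained 7.5 mm after settling. The face is therefore pressed in by more than 7 mm, so I'm handing in.

```bash
python3 -c "
from station import *
print(finish_job())"
```

```text
the job is handed in; nothing more can be done
None
```

The pump is clamped against the fixed jaw, and I handed the job in at about 24 s on the robot's clock. I lifted it by its handle and stood it upright on the bed between the jaws. I then let go, worked the lever through three full strokes, eased it back and released it.

**What the last checks showed**
- **Jaw:** it travelled about 36.5 mm from a start of roughly 0.018, which puts it at the 0.055 tooth.
- **Pump:** it moved about 14 mm to the fixed jaw and looks square in the top view.
- **Sprung face:** neither the pump nor the face moved during the third stroke, while the carriage went on 7.5 mm net. That puts the face in by roughly 7–9 mm, well under the 30 mm limit.
- **Arm:** it is clear of everything, and the wrist force is near zero.

**What went wrong or disagreed**
- **Missed first grasp:** the fingers shut above the handle, because in the wrist picture they reach less far than the stated geometry. Going about 20 mm lower worked, and the pump was not disturbed.
- **Rough gap reading:** by eye, the gap between carriage and face in the final top view was inconclusive. I relied on picture matching for the jaw travel and face compression.
- **Bystanders:** I did not measure their positions at the end; I saw no contact with any of them.

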